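# Release the vent ratchet and lower its lever

## Robot

A 6-joint arm with a two-finger parallel gripper is mounted at the origin on the work surface. World frame = base frame: x ahead of the robot, y to its left, z up, the work surface at z = 0. Lengths are in mm, angles in rad, forces in N, time in s.
With the tool pointing down it reaches from about 375 to 975 mm from the base axis. Payload 3.8 kg.
Tool frame: the origin (TCP) lies midway between the tips of the shut fingers; the grasp point (between the pads) lies 19 mm behind it; x points along the fingers, z is the direction in which the jaws open and shut, and the axes are right-handed (so a half turn about x gives the same grasp; the last joint's range is limited). The gripper opens to 85 mm and grips with 20 to 120 N. Pads are 22 mm wide; open, the fingers measure 114 mm over their backs; the gripper's body (76 mm by 85 mm) begins 54 mm behind the grasp point. The pads swing forward as they close: fully open they stand 13 mm farther back than shut.
Start: joints at [1.145, 0.264, 1.604, -0, 1.274, -0.037], TCP at [255.875, 624.617, 231.28] pointing down, gripper open.
Joint ranges: [-2.63, 2.63], [-0.94, 2.18], [0.31, 2.57], [-1.31, 4.45], [0, 2.66], [-2.55, 2.55]. Speed limits (rad/s): [2.57, 2.57, 3.14, 3.14, 3.14, 3.14].

## Interface

Orientations are given as a rotation vector (axis times angle).
In Python, from bench import robot gives the robot as it stands.
- The arm moves only by the shell command python3 -m jog 'ROWS' [OPENING]. ROWS is JSON, a list of rows, each a list of 4 numbers: the shift along the world's x, y, z in mm, then the turn about the world's z in degrees. In form: [[tx, ty, tz, yaw], ...]. A call has exactly 10 rows; each row is the pose to reach, as a shift and turn from the pose commanded when the call began; what a row does not reach only later rows make up. A row lasts 1/10 s, in which the tool goes at most 50 mm and 8.59 degrees, less where a joint would pass 70% of its speed; a pose out of reach is approached as far as the arm can. A call with a gripper value outside its range is refused whole. OPENING is the finger opening in mm, from 0 to 85.4, set as the call begins (- or left out, the last holds). The fingers move at their own pace and stop on an object; the grip force is fixed at half the most. Time passes only in rows, so rows that repeat a pose let the fingers close, or fill a call up. It gives the time, the measured TCP pose, the force and the opening at its end, in the units of the state.
- robot.get_obs(): the state, without advancing time (a new reading comes with each control period).
- robot.grab_frame(name): name is "scene" or "top" or "wrist"; returns a dict with "color" (420x560x3 uint8, red, green, blue), "mtx" (3x3 intrinsics, pixels), "k1" (the pictures are not rectified: a ray, as slopes to the right and down, at radius r is drawn at 1 + k1 r^2 times it, then the intrinsics apply), "R" (3x3) and "t" (3): a world point X has camera coordinates R X + t. Camera axes: x right, y down, z forward; pixel columns grow to the right and rows downward; lengths in mm; the calibration is good to about 2 mm. A picture is of the moment at which its call begins. There is no depth.
- robot.sign_off(): hands the job in, once; it reports no verdict.
The state is a dict: "t": time; "qpos": joint angles; "qd": joint speeds; "effort": joint torques, N m; "eef_pos": TCP position; "tool_rot": TCP orientation; "contact_force": force on the tool from outside, world axes, zero at the start; "torque": the same for the moment, N m; "opening": opening from 0.0 (shut) to 1.0 (fully open).
Only numpy, scipy, OpenCV 4.12 (cv2) and the standard library are available. Lean on these libraries where they do the work, as an engineer would, in place of code of your own. Each camera call takes 0.05 s, during which the arm holds its last target. There are 200 camera calls.

## Task

Close the warm-air vent on the potting bench: press the thumb pad of the ratchet pawl down as far as it goes so that its hook stands clear of the teeth, and only then push the raised lever by its crossbar all the way down onto its stop. Just press and push: grip and lift nothing, do not force the lever against the engaged pawl, and leave the pawl free, the lever fully down and the plant pot, jar, bottle and trowel around it where they stand.

Things in the scene. Friction and masses are not known exactly. Their poses are not given: they have to be found in the camera images.
- vent: Fixed vent unit: bare metal bed plate 100 x 360 x 10 mm carrying lever and pawl; behind it (local x +65 to +255 mm, y -125 to +125) a louvred metal box 92 mm high. Origin: on the table straight below the lever's hinge. Local z up; local y = the way the lever leans and goes down; local x = hinge line, pointing away from the robot (unit turned up to 30 degrees either way).
- lever_hinge (a point): Point on the lever's hinge line, 100 mm above the table over the origin of vent, same axes. Lever and pawl swing in its local y-z plane. A grey bracket plate stands 20 to 32 mm from this plane on the robot's side (local -x), local y -100 to +37 mm, up to 152 mm above the table.
- lever (a joint): Lever angle (rad): 0 = fully raised, bar 55 degrees above level; 0.96 = fully down, bar level on its stop. Starts at 0.12 to 0.20, held up by the ratchet (play to about 0.23 while the pawl is engaged). Freed, it does not fall: the hinge is stiff (1.2 N m friction, pushing the crossbar takes about 5 to 10 N) and it stays where it is left.
- lever_grip (a point): Centre of the lever's crossbar: black round bar, 20 mm diameter, 90 mm long, along local x, at the end of a flat steel bar, 170 mm from the hinge line. Going down it swings about lever_hinge, from local y about 115 mm, 225 mm above the table, to local y 170 mm, 100 mm above the table. The stop post stands under the bar at local y 125 mm.
- pawl (a joint): Angle of the see-saw pawl (rad): 0 = hook engaged in the teeth of the lever's ratchet wheel (start), 0.40 = thumb pad fully pressed, at a hard stop, hook well clear. Friction holds it where it is left, no return spring. Pressing the pad takes 3 to 4 N.
- pawl_pad (a point): Centre of the top face of the pawl's thumb pad: dark steel plate 36 mm (local x) by 30 mm (local y), 8 mm thick, on the side of the hinge away from the crossbar: local y -137 mm, 158 mm above the table at the start. Fully pressed it sinks 26 mm and tilts 0.40 rad, about a pivot line along local x at local y -75 mm, 140 mm above the table.
- potted: Bystander: small black plant pot with a seedling, 88 mm across, 75 mm high (seedling to 130 mm); origin at the centre of its underside. Stands loose on the robot's side of the unit.
- jar: Bystander: glass jar with a steel lid, 64 mm across, 75 mm high; origin at the centre of its underside. Stands loose on the robot's side of the unit.
- bottle: Bystander: white bottle with a black cap, 68 mm across, 170 mm high; origin at the centre of its underside. Stands loose beyond the end of the lowered lever (local +y).
- trowel: Bystander: hand trowel, 290 mm long, 65 mm wide, 26 mm high, lying loose beyond the pawl's end of the unit (local -y); origin on the table under its neck, about the middle of its length, its x axis towards the blade.

How it is judged (in metres and radians):
On the way, in this order (a step that is already met when the one before it is completed fails the run):
1. the pawl's pad is pressed down and its hook stands clear of the teeth while the lever is still up (value of joint pawl above 0.27 rad and value of joint lever below 0.3 rad), for 0.2 s.
2. the lever is pushed fully down with the pawl free (value of joint lever above 0.91 rad and value of joint pawl above 0.25 rad), for 0.2 s.
At the end, for the whole second after the job is handed in: The lever rests fully down (joint above 0.91 of 0.96 rad), the pawl is still free (above 0.25 of 0.40 rad), and each bystander is within 40 mm of where it started (all of step 2 and velocity of joint lever between -0.05 and 0.05 rad/s and distance of each of potted, jar, bottle, trowel from where it was at the start of the episode below 0.04 m); the robot touches nothing.
It fails at once if the lever is forced past the teeth with the pawl engaged (value of joint lever above 0.3 rad and value of joint pawl below 0.12 rad).
It fails at once if the lever is lifted (value of joint lever below 0.05 rad).
It fails at once if a bystander is shoved, more than 40 mm (distance of any of potted, jar, bottle, trowel from where it was at the start of the episode above 0.04 m).
It fails at once if a bystander is lifted (height (world z) of any of potted, jar, bottle, trowel above 0.02 m).
It fails at once if a bystander is tipped over (angle between any of potted, jar, bottle, trowel's own z axis and vertical above 0.5 rad).
It also fails if it takes over 42 s, if anything falls off the work surface, if the arm or the gripper's body presses on something with over 40 N, if the wrist force passes 120 N, or if a joint passes its speed limit or range.

## Working session

There is one attempt and no reset: what is moved stays moved. The work goes in short steps, Python scripts to look and compute and a shell command to move; the robot and the scene stay as the last step left them, time stands still between calls to the robot, and variables do not carry over. Pictures are saved under pics/ and viewed, about 8 in all and at most 12, crops included, and the job is handed in when it is done.

```bash
mkdir -p pics; ls; cat > h.py <<'E'
import numpy as np,cv2
from bench import robot
def grab(n,f):
    d=robot.grab_frame(n); cv2.imwrite(f'pics/{f}.png',d['color'][:,:,::-1]); np.savez(f'pics/{f}.npz',**{k:np.array(d[k]) for k in('color','mtx','k1','R','t')}); return d
def load(f): return np.load(f'pics/{f}.npz')
def ray(d,u,v):
    p=cv2.undistortPoints(np.array([[[u,v]]],float),d['mtx'],np.array([float(d['k1']),0,0,0]))[0,0]
    return -d['R'].T@d['t'], d['R'].T@np.array([p[0],p[1],1])
def onz(d,u,v,z):
    c,r=ray(d,u,v); return c+r*(z-c[2])/r[2]
def proj(d,X):
    return cv2.projectPoints(np.array(X,float).reshape(-1,1,3),cv2.Rodrigues(d['R'])[0],np.array(d['t'],float),d['mtx'],np.array([float(d['k1']),0,0,0]))[0][:,0]
E
python3 - <<'E'
from h import *
a=grab('scene','s0');b=grab('top','t0')
for d in(a,b):print(d['mtx'],d['k1'],-d['R'].T@d['t'])
print(robot.get_obs())
E
```

```text
pics
[[476.71362648   0.         274.43009116]
 [  0.         476.71362648 198.0812367 ]
 [  0.           0.           1.        ]] -0.13553987505495818 [1348.94287944 -338.76517477  946.2361915 ]
[[515.08630234   0.         291.6664167 ]
 [  0.         515.08630234 212.11554598]
 [  0.           0.           1.        ]] 0.0283528512487153 [ 414.1748786    21.07127727 1402.28662035]
{'t': 0.1, 'qpos': array([ 1.14512882e+00,  2.64669839e-01,  1.60524347e+00, -1.24838987e-05,
        1.27367948e+00, -3.69054050e-02]), 'qd': array([-0.00093183, -0.00184862, -0.0032751 ,  0.00041186,  0.0001945 ,
        0.00091769]), 'effort': array([-8.90015363e-04, -5.16714764e+01, -3.68585801e+01, -1.50679484e-04,
        6.31238072e-03, -2.21607991e-06]), 'eef_pos': array([255.59249698, 624.03036169, 230.08862448]), 'tool_rot': array([-0.9193451 ,  1.3701373 ,  0.91759358]), 'contact_force': array([-0.42969193, -0.21251144, -0.10929999]), 'torque': array([ 0.02554721, -0.01432637, -0.00517172]), 'opening': 0.9988354488941137}
```

View pics/s0.png

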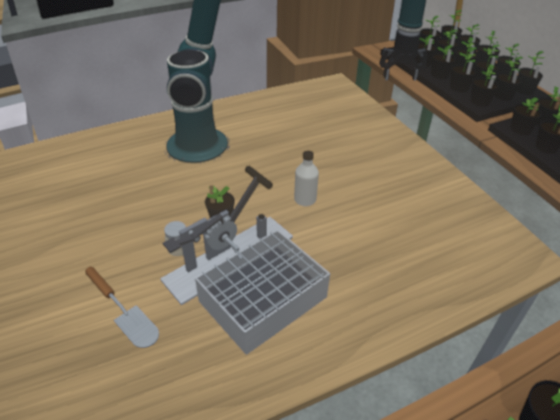

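View pics/t0.png

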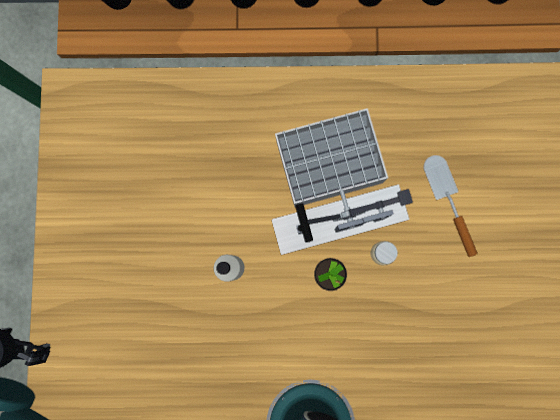

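The scene view shows the pawl pad at about (180,243), the crossbar at (259,177) and the bottle at (307,180). The top view shows the crossbar at (304,222), the pad at (404,197) and the box centre at (331,155). I'll enlarge both views.

```bash
python3 - <<'E'
from h import *
a=load('s0')['color'][150:320,140:340,::-1];b=load('t0')['color'][90:290,200:490,::-1]
a=cv2.resize(a,None,fx=3.5,fy=3.5,interpolation=cv2.INTER_CUBIC)
b=cv2.resize(b,None,fx=2.75,fy=2.75,interpolation=cv2.INTER_CUBIC)
cv2.imwrite('pics/s0c.png',a);cv2.imwrite('pics/t0c.png',b)
E
```

```text
(no output)
```

View pics/s0c.png

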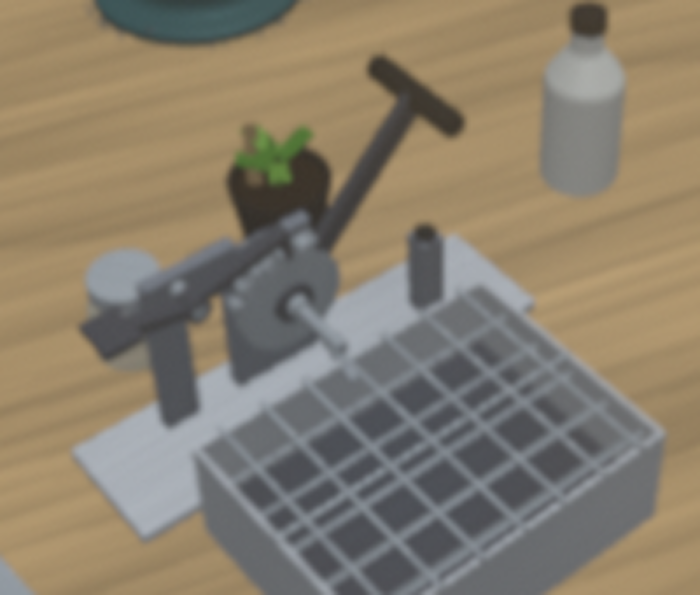

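View pics/t0c.png

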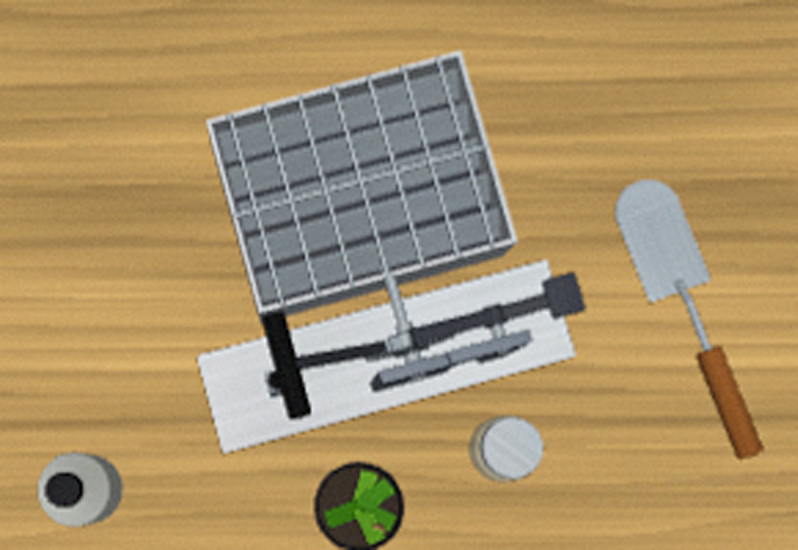

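The crop gives the box's top corners at (209,121), (461,53), (515,241) and (262,312). The bed plate's corners are at (198,356), (223,453), (576,356) and (548,261), the crossbar ends at (274,314) and (299,414), and the pad centre at (564,295). All are crop pixels.

```bash
cat >> h.py <<'E'
def crop(p): return p[0]/2.75+200-.3,p[1]/2.75+90-.3
E
python3 - <<'E'
from h import *
t=load('t0');s=load('s0')
P=lambda L,z:np.array([onz(t,*crop(p),z)[:2] for p in L])
bx=P([(209,121),(461,53),(515,241),(262,312)],92); bd=P([(198,356),(223,453),(576,356),(548,261)],10)
v=lambda q:q/np.linalg.norm(q)
ang=lambda q:np.degrees(np.arctan2(q[1],q[0]))
# local x dirs
print([ang(q) for q in(bx[0]-bx[3],bx[1]-bx[2],bd[0]-bd[1],bd[3]-bd[2])],[ang(q)-90 for q in(bx[0]-bx[1],bx[3]-bx[2],bd[0]-bd[3],bd[1]-bd[2])])
th=np.radians(np.mean([ang(bx[0]-bx[1]),ang(bx[3]-bx[2]),ang(bd[0]-bd[3]),ang(bd[1]-bd[2])])-90)
ex=np.array([np.cos(th),np.sin(th)]);ey=np.array([-ex[1],ex[0]])
oB=bx.mean(0)-160*ex; oD=bd.mean(0)
print(np.degrees(th),oB,oD)
loc=lambda q:np.array([(q-oB)@ex,(q-oB)@ey]).T
print('bed',loc(bd),'pad',P([(564,295)],158),loc(P([(564,295)],158)),'bar',loc(P([(274,314),(299,414)],215)))
print('by',[ (P([p],z),loc(P([p],z))) for p,z in[((360,507),75),((513,448),75),((64,490),170)]])
# crossbar from scene view, triangulate centre
sc=lambda p:(p[0]/3.5+140-.3,p[1]/3.5+150-.3)
for a,b in[((286.5,364),(416,96)),((564,295),(122,325))]:
    c1,r1=ray(t,*crop(a));c2,r2=ray(s,*sc(b))
    k=np.linalg.lstsq(np.c_[r1,-r2],c2-c1,rcond=None)[0]
    p1=c1+k[0]*r1;p2=c2+k[1]*r2; print('tri',(p1+p2)/2,np.linalg.norm(p1-p2),loc(((p1+p2)/2)[:2]))
E
```

```text
[np.float64(15.037007496041815), np.float64(14.497733562416315), np.float64(14.296612688553514), np.float64(14.701421471759662)] [np.float64(14.796758844592489), np.float64(15.33739934155416), np.float64(14.838972283296172), np.float64(14.995041232115739)]
14.99204292538964 [ 541.3297928  -101.62726105] [537.90390106 -87.25297429]
bed [[  49.97856722  193.64152263]
 [ -48.69070764  194.83918444]
 [ -48.67190591 -164.45011297]
 [  49.02056824 -164.94564288]] pad [[ 577.8537916  -232.85914294]] [[   1.33308027 -136.21318662]] bar [[ 46.51252076 116.275814  ]
 [-40.36535312 118.50330123]]
by [(array([[391.77258536, -55.63712439]]), array([[-132.56958969,   83.11290429]])), (array([[ 445.60755017, -198.53755695]]), array([[-117.53325604,  -68.84974156]])), (array([[409.4261773, 205.8064611]]), array([[-47.88538779, 331.09069291]]))]
tri [513.44870107  13.31545227 222.36348912] 1.5964767617050062 [  2.80187555 118.24268314]
tri [ 578.89422503 -228.40406394  159.19995701] 8.647962007396782 [   3.49056083 -132.17889509]
```

```bash
cat >> h.py <<'E'
from scipy.spatial.transform import Rotation as Ro
O=np.array([541.3,-101.6]);th=np.radians(15);ex=np.array([np.cos(th),np.sin(th)]);ey=np.array([-ex[1],ex[0]])
W=lambda x,y:O+x*ex+y*ey
E
python3 - <<'E'
from h import *
o=robot.get_obs();M=Ro.from_rotvec(o['tool_rot']).as_matrix()
print(M.round(3)); print('pad',W(0,-143)-o['eef_pos'][:2],W(0,-143),'ex,ey',ex,ey)
for q in(.15,.3,.45,.6,.75,.9,.96):
    a=np.radians(55)-q; print(q,W(0,170*np.cos(a)),100+170*np.sin(a)+10)
E
python3 -m jog '[[0,0,40,0],[0,-20,80,0],[20,-60,110,-5],[38,-106,110,-10],[55,-152,110,-15],[72,-198,110,-20],[89,-244,110,-20],[106,-290,110,-20],[123,-336,110,-20],[140,-382,110,-20]]' 0
```

```text
[[-0.001 -0.925  0.379]
 [-0.002  0.379  0.925]
 [-1.     0.    -0.002]]
pad [ 322.71862647 -863.75775484] [ 578.31112345 -239.72739316] ex,ey [0.96592583 0.25881905] [-0.25881905  0.96592583]
0.15 [510.96039857  11.628934  ] 233.120741918816
0.3 [506.53908513  28.1295004 ] 214.22060987757732
0.45 [502.8984269  41.7166219] 192.97990762479174
0.6 [500.12018521  52.08516105] 169.87565554081976
0.75 [498.26675338  59.00226281] 145.4267253176553
0.9 [497.37975549  62.31258398] 120.18218721934444
0.96 [497.30076244  62.60739008] 109.98828506147909
t: 1.1
eef_pos: [395.8, 240.6, 340.9]
tool_rot: [-0.651, 1.471, 0.651]
contact_force: [1.3, 0.6, 0.7]
opening: 0.003
```

```bash
python3 -m jog '[[17,-45,0,-5],[34,-90,0,-10],[51,-135,0,-15],[68,-180,0,-20],[85,-225,0,-25],[102,-270,0,-30],[119,-315,0,-33],[136,-360,0,-33],[153,-405,0,-33],[170,-450,0,-33]]'
python3 -m jog '[[12,-30,-20,0],[12,-30,-50,0],[12,-30,-90,0],[12,-30,-120,0],[12,-30,-140,0],[12,-30,-150,0],[12,-30,-150,0],[12,-30,-150,0],[12,-30,-150,0],[12,-30,-150,0]]'
python3 - <<'E'
from h import *
grab('scene','s1');d=grab('wrist','w1');c=d['color'];s=load('s1')['color'][150:360,60:340]
cv2.imwrite('pics/m1.png',np.hstack([cv2.resize(c,(400,300)),cv2.resize(s,(400,300))])[:,:,::-1])
o=robot.get_obs();print(o['eef_pos'],Ro.from_rotvec(o['tool_rot']).as_matrix().round(2)[:,2],W(0,-143))
E
```

```text
t: 2.1
eef_pos: [565.9, -209.3, 340.7]
tool_rot: [-0.201, 1.562, 0.202]
contact_force: [0.0, 0.6, 1.8]
opening: -0.002
t: 3.1
eef_pos: [578.9, -237.8, 193.2]
tool_rot: [-0.203, 1.559, 0.2]
contact_force: [-0.3, -0.7, 0.2]
opening: 0.0
[ 578.49413198 -237.62714026  192.57069611] [0.97 0.25 0.  ] [ 578.31112345 -239.72739316]
```

View pics/m1.png

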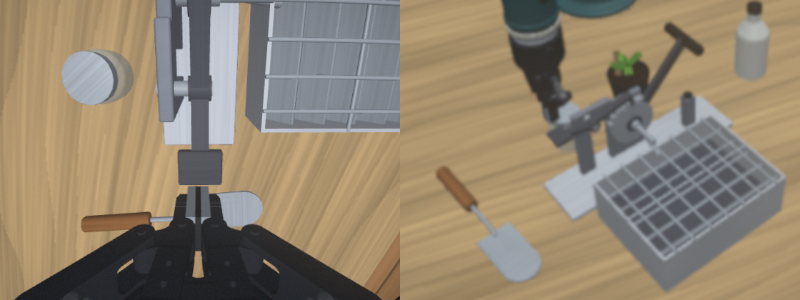

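The left half (wrist view) shows the fingers in line with the pad, which is at (200,167). I'll check the fore-aft offset by projection.

```bash
python3 - <<'E'
from h import *
d=load('w1');k=560/400
for p in [(200,151),(200,167),(200,184),(179,168),(222,168)]:
    X=onz(d,p[0]*k,p[1]*k,158);q=X[:2]-O;print(X,q@ex,q@ey)
print(proj(d,[[578.5,-237.6,158],[578.5,-237.6,192.6]])/k)
E
```

```text
[ 574.81038677 -216.13243899  158.        ] 2.725371537520836 -119.30296707085488
[ 578.31261102 -229.23337243  158.        ] 2.7174893103939226 -132.86393937107368
[ 582.22851122 -243.87837039  158.        ] 2.7095540515826144 -148.0234306703731
[ 562.30280332 -234.35343694  158.        ] -14.07196763258817 -133.66589876727141
[ 595.55846751 -225.59997694  158.        ] 20.316099436808898 -133.81790493552825
[[197.55421624 176.24042543]
 [197.5855653  198.55526103]]
```

The pad centre is at local y −134 ±3 and the tip is 7 mm outboard of it, which is good leverage, so I'll press now.

```bash
python3 -m jog '[[0,0,-10,0],[0,0,-20,0],[0,0,-28,0],[0,0,-32,0],[0,0,-36,0],[0,0,-40,0],[0,0,-44,0],[0,0,-48,0],[0,0,-50,0],[0,0,-50,0]]'
python3 -m jog '[[0,0,-2,0],[0,0,-3,0],[0,0,-4,0],[0,0,-5,0],[0,0,-6,0],[0,0,-7,0],[0,0,-8,0],[0,0,-8,0],[0,0,-8,0],[0,0,-8,0]]'
```

```text
t: 4.2
eef_pos: [578.5, -237.8, 141.4]
tool_rot: [-0.202, 1.56, 0.201]
contact_force: [0.5, -3.2, 3.5]
opening: 0.002
t: 5.2
eef_pos: [578.3, -237.5, 133.9]
tool_rot: [-0.202, 1.56, 0.201]
contact_force: [1.8, -3.8, 5.1]
opening: -0.0
```

```bash
python3 -m jog '[[0,0,-1,0],[0,0,-2,0],[0,0,-3,0],[0,0,-4,0],[0,0,-5,0],[0,0,-5,0],[0,0,-5,0],[0,0,-5,0],[0,0,-5,0],[0,0,-5,0]]'
```

```text
t: 6.2
eef_pos: [578.8, -237.5, 133.0]
tool_rot: [-0.203, 1.559, 0.201]
contact_force: [-5.4, -0.2, 23.3]
opening: 0.003
```

It reached the hard stop (23 N at z 133). I'll retreat straight up, check the pawl, and move over the crossbar.

```bash
python3 -m jog '[[0,0,15,0],[0,0,50,0],[0,0,95,0],[0,0,140,0],[-12,45,145,0],[-24,90,145,0],[-36,135,145,0],[-48,180,145,0],[-58,215,145,0],[-68,252,145,0]]'
python3 -m jog '[[0,0,0,0],[0,0,0,0],[0,0,-5,0],[0,0,-10,0],[0,0,-15,0],[0,0,-15,0],[0,0,-15,0],[0,0,-15,0],[0,0,-15,0],[0,0,-15,0]]'
python3 - <<'E'
from h import *
d=grab('scene','s2');c=d['color'][130:300,120:345];w=grab('wrist','w2')['color']
cv2.imwrite('pics/m2.png',np.hstack([cv2.resize(w,(400,300)),cv2.resize(c,(400,300),interpolation=cv2.INTER_CUBIC)])[:,:,::-1])
o=robot.get_obs();print(o['eef_pos'],o['contact_force'],W(0,121));d=load('w2');print(proj(d,[[*o['eef_pos'][:2],222]])*400/560)
E
```

```text
t: 7.2
eef_pos: [507.3, 17.1, 271.7]
tool_rot: [-0.2, 1.566, 0.204]
contact_force: [0.6, 0.2, -0.2]
opening: 0.003
t: 8.2
eef_pos: [510.0, 14.6, 258.6]
tool_rot: [-0.202, 1.561, 0.202]
contact_force: [-0.6, -0.2, 0.1]
opening: -0.001
[509.96620793  14.64369405 258.48910694] [-0.48740852  0.24090289 -0.29561748] [509.98289554  15.27702498]
[[197.77462442 175.57109185]]
```

View pics/m2.png

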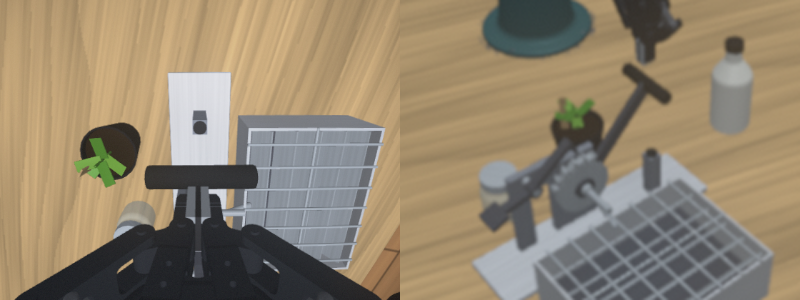

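The right half shows the pawl with its pad down and hook lifted clear, and the lever still up. In the wrist half the crossbar is at (201,177), right under the tip, so I'll push along the arc.

```bash
python3 -m jog '[[0,0,-15,0],[0,0,-24,0],[-1,4,-30,0],[-2,8,-37,0],[-3,13,-44,0],[-5,18,-51,0],[-6,22,-58,0],[-7,27,-65,0],[-8,31,-73,0],[-9,34,-81,0]]'
python3 -m jog '[[-1,3,-7,0],[-2,6,-16,0],[-2,8,-24,0],[-3,10,-32,0],[-3,12,-42,0],[-3,13,-51,0],[-4,14,-60,0],[-4,14,-66,0],[-4,14,-68,0],[-4,14,-69,0]]'
```

```text
t: 9.3
eef_pos: [501.2, 51.0, 178.5]
tool_rot: [-0.198, 1.56, 0.205]
contact_force: [-3.2, 7.2, 11.8]
opening: 0.0
t: 10.3
eef_pos: [497.7, 64.0, 109.7]
tool_rot: [-0.2, 1.56, 0.203]
contact_force: [-5.1, 3.8, 17.7]
opening: 0.003
```

```bash
python3 -m jog '[[0,0,-1,0],[0,0,-2,0],[0,0,-3,0],[0,0,-4,0],[0,0,-4,0],[0,0,-4,0],[0,0,-4,0],[0,0,-4,0],[0,0,-4,0],[0,0,-4,0]]'
```

```text
t: 11.3
eef_pos: [498.0, 64.1, 109.3]
tool_rot: [-0.2, 1.559, 0.203]
contact_force: [-13.1, 3.2, 34.1]
opening: -0.002
```

It's hard on the stop: z stayed at 109 mm while the force rose to 34 N. Retreating straight up and checking.

```bash
python3 -m jog '[[0,0,5,0],[0,0,20,0],[0,0,50,0],[0,0,90,0],[0,0,130,0],[0,0,170,0],[-5,30,200,0],[-10,70,200,0],[-10,70,200,0],[-10,70,200,0]]'
python3 - <<'E'
from h import *
d=grab('scene','s3');c=d['color'][130:300,120:345];w=grab('top','t3')['color'][90:290,200:490]
cv2.imwrite('pics/m3.png',np.hstack([cv2.resize(w,(400,300)),cv2.resize(c,(400,300),interpolation=cv2.INTER_CUBIC)])[:,:,::-1])
a=.55-.55
for n,q in(('down',0.0),('0.91',.05)):
    X=[[*W(x,170*np.cos(q)),100+170*np.sin(q)] for x in(-45,45)]
    print(n,((proj(d,X)-[120,130])*[400/225,300/170]+[400,0]).round(1))
print(robot.get_obs()['contact_force'])
E
```

```text
t: 12.3
eef_pos: [486.2, 133.0, 303.0]
tool_rot: [-0.204, 1.563, 0.203]
contact_force: [0.2, -0.5, 0.8]
opening: -0.005
down [[653.8 117.1]
 [692.4 148.1]]
0.91 [[653.7 113. ]
 [692.4 143.9]]
[ 1.06783459  0.2031059  -0.20613094]
```

View pics/m3.png

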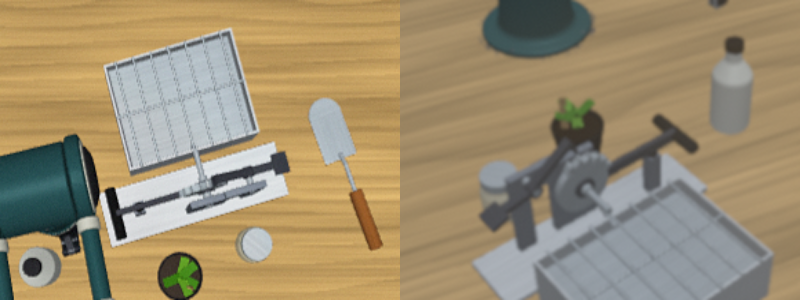

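The lever lies level on its stop with the crossbar at (657–695, 118–148), matching the predicted "down" position. The pawl pad is still down and its hook clear, the louvres are closed and the bystanders haven't moved.

```bash
python3 -c "
from bench import robot
print(robot.sign_off())"
```

```text
the job is handed in; nothing more can be done
None
```

The vent is closed: I pressed the pawl pad to its hard stop, then pushed the crossbar down its arc onto the lever's stop. I handed the job in at about 12.5 s of the allowed 42 s; sign-off gives no verdict.

- **Pawl:** I pressed the pad with shut fingertips until it stopped moving (23 N at z 133 mm). After I backed off, the picture showed the hook clear of the teeth and the lever still up.
- **Lever:** It bottomed out at a tip height of 109 mm, against 110 mm expected. The force rose to 34 N with no further movement. In the last picture the crossbar is where a fully lowered lever should be, to within a few pixels. That is close to the limit of what the picture can resolve, so the force at the stop is the stronger evidence.
- **Surroundings:** By eye, the last pictures show the pawl still free, the louvres shut, and the pot, jar, bottle and trowel where they stood. I did not measure the bystanders again. The arm was clear of everything, with contact force around 1 N, which is sensor noise.

One check disagreed slightly: the first two-view fix on the pad missed by about 9 mm. A close wrist view put the tip 7 mm outboard of the pad centre, still on the pad, so I pressed there.

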